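# Sort the salvaged power-supply parts into the repair tray

## Robot

A 7-joint arm with a two-finger parallel gripper is mounted at the origin on the work surface. World frame = base frame: x ahead of the robot, y to its left, z up, the work surface at z = 0. Lengths are in m, angles in rad, forces in N, time in s.
With the tool pointing down it reaches from about 0.35 to 0.9 m from the base axis. Payload 8.1 kg.
Tool frame: the origin (TCP) lies midway between the tips of the shut fingers; the grasp point (between the pads) lies 19 mm behind it (arm.hold_point_z is the distance from the TCP to the grasp point, in m); z points along the fingers, y is the direction in which the jaws open and shut (so a half turn about z gives the same grasp; the last joint's range is limited). The gripper opens to 92 mm and grips with 3 to 60 N. Pads are 19 mm wide; open, the fingers measure 130 mm over their backs; the gripper's body (75 mm by 190 mm) begins 47 mm behind the grasp point.
Start: joints at [1.181, 0.434, 0.025, 1.573, -0.012, 1.134, -0.075], TCP at [0.177, -0.599, 0.227] pointing down, gripper open.
Joint ranges: [-2.62, 2.62], [-0.44, 2.09], [-1.27, 1.32], [0.08, 2.57], [-1.32, 4.46], [0.12, 2], [-2.74, 2.74]. Speed limits (rad/s): [2.22, 2.22, 3.01, 3.01, 3.14, 3.14, 3.14].

## Interface

Orientations are given as a rotation vector (axis times angle).
In Python, from cell import arm gives the robot as it stands.
- The arm moves only by the shell command python3 -m pendant 'ROWS' [FORCE]. ROWS is JSON, a list of rows, each a list of 3 entries, a list of its own where there are three numbers: the shift along the tool's x, y, z in m, then the turn, a rotation vector about the tool's x, y, z in degrees, then the finger opening in m, from 0 to 0.0918. A call has 1 to 10 rows; each row shifts and turns the commanded pose from where the row before left it, along the tool's axes as they then stand; what a row does not reach is not made up. A row lasts 1/8 s, in which the tool goes at most 62.5 mm and 10.7 degrees, less where a joint would pass 70% of its speed; a pose out of reach is approached as far as the arm can. A call with a gripper value outside its range is refused whole. The fingers move at their own pace and stop on an object; FORCE is the grip in N (left out, the last holds). Time passes only in rows, so rows that do not move let the fingers close. It gives the time, the measured TCP pose, the force and the opening at its end, in the units of the state.
- arm.observe(): the state, without advancing time (a new reading comes with each control period).
- arm.get_image(name): name is "scene" or "top" or "wrist"; returns (picture, depth): 384x512x3 uint8, red, green, blue; 384x512 float32, m along the optical axis (not along the pixel's ray), 0 where there is no reading.
- arm.camera_params(name): a dict with "fovy" (degrees; the focal length in pixels is half the picture's height over the tangent of half this angle, whatever the lens; pixels are square), "cx", "cy" (the principal point, pixels), "k1" (the pictures are not rectified: a ray, as slopes to the right and down, at radius r is drawn at 1 + k1 r^2 times it, then the intrinsics apply), "rvec" (rotation vector, rad) and "tvec" (3), from world to camera coordinates, as OpenCV has them; the wrist camera has in their place "mount" (4x4, takes a point from camera to tool coordinates, whose origin is the TCP and whose axes are the flange's). Camera axes: x right, y down, z forward; pixel columns grow to the right and rows downward; lengths in m; the calibration is good to about 2 mm. A picture is of the moment at which its call begins: read the wrist's pose just before it. camera_params takes no time and is no camera call.
- arm.sign_off(): hands the job in, once; it reports no verdict.
Trained networks look in the newest picture that a camera, given by its name, has taken for a name from the list of things; names that differ only in an ending like _2 or _b are one class to them, and where a whole thing is asked for, a point or a joint stands for the part that bears it (a point fixed in the world has none). Each returns a list of dicts, best first, with "conf" (0 to 1); they miss things now and then, are a little off and sometimes report something else, mostly with a low value. They report only what shows in the picture. A call takes as long as a camera call. They do not tell look-alikes from the thing itself.
- arm.look_for(camera, label): "rect" ([centre column, centre row, width, height] in pixels, round what is visible of it).
- arm.masks_of(camera, label): "pixels" (384x512 bool, what is visible of it) and "rect" ([centre column, centre row, width, height] in pixels, round what is visible of it).
The state is a dict: "clock": time; "joints": joint angles; "dq": joint speeds; "joint_efforts": joint torques, N m; "position": TCP position; "ee_rot": TCP orientation; "force": force on the tool from outside, world axes, zero at the start; "ft_torque": the same for the moment, N m; "width": opening from 0.0 (shut) to 1.0 (fully open).
Only numpy, scipy, OpenCV 4.12 (cv2) and the standard library are available. Lean on these libraries where they do the work, as an engineer would, in place of code of your own. Each camera call takes 0.05 s, during which the arm holds its last target.

## Task

Collect the parts of the stripped power supply from the grey mat into the black tray, each sitting flat in its own dish: the large capacitor upright in the round dish, the transformer upright in the square dish, the long heat sink with its fins up in the oblong dish, and the ring choke down over the peg. The small capacitor and the short heat sink belong to another job: leave them standing where they are.

Things in the scene. Friction and masses are not known exactly. Their poses are not given: they have to be found in the camera images.
- capacitor: The large can capacitor: black upright cylinder with a bare metal top, 36 mm diameter, 54 mm tall, about 70 g. Lies loose on the grey bench mat (fixed, 2 mm thick) among the other parts. Origin: centre of its underside; z is its axis, up.
- small_capacitor: The small can capacitor, of the same make as the large one but only 25 mm diameter and 36 mm tall; not wanted. Lies loose on the grey bench mat (fixed, 2 mm thick) among the other parts. Origin: centre of its underside; z up.
- heatsink: The long heat sink: bare aluminium block with upright fins running lengthwise, 70 mm long (its x), 36 mm wide (its y), 36 mm high, about 110 g; solid enough to grip across its 36 mm width. Lies loose on the grey bench mat (fixed, 2 mm thick) among the other parts. Origin: centre of its underside; z up.
- short_heatsink: The short heat sink: same section (36 mm wide, 36 mm high) but only 44 mm long (x); not wanted. Lies loose on the grey bench mat (fixed, 2 mm thick) among the other parts. Origin: centre of its underside; z up.
- transformer: Small mains transformer, about 250 g: dark laminated steel core 50 mm (its x) x 24 mm (its y) x 42 mm high, full height over the whole 50 x 24 mm, with a tan and copper coil that stands out on both y sides (coil 32 mm along x, 44 mm along y, from 7 to 35 mm height). Lies loose on the grey bench mat (fixed, 2 mm thick) among the other parts. Origin: centre of its underside; z up.
- choke: Ring choke: flat-lying ring wound with copper wire, 50 mm outside diameter, 26 mm hole, 26 mm high, about 100 g. Lies loose on the grey bench mat (fixed, 2 mm thick) among the other parts. Origin: centre of its underside on the ring's axis; z up along the axis.
- round_dish: Round white dish, for the large capacitor: 60 mm inside diameter, 66 mm outside, floor 3 mm thick, rim 11 mm above its underside. Fixed in the black tray (184 x 224 mm, rim 10 mm above bench), underside 3 mm above the bench; dish centres 86 x 106 mm apart, which is where varies. Origin: centre of its underside; z up.
- square_dish: Square white dish, for the transformer: 72 x 72 mm inside, 78 x 78 mm outside, floor 3 mm thick, rim 11 mm above its underside. Fixed in the black tray (184 x 224 mm, rim 10 mm above bench), underside 3 mm above the bench; dish centres 86 x 106 mm apart, which is where varies. Origin: centre of its underside; x and y along its sides, z up.
- long_dish: Oblong white dish, for the long heat sink: inside 94 mm long (its y) x 58 mm wide (its x), outside 100 x 64 mm, floor 3 mm thick, rim 11 mm above its underside. Fixed in the black tray (184 x 224 mm, rim 10 mm above bench), underside 3 mm above the bench; dish centres 86 x 106 mm apart, which is where varies. Origin: centre of its underside; z up.
- peg_dish: Round white plate with an upright peg in its middle, for the ring choke: plate 72 mm diameter and 3 mm thick, no rim; peg 8 mm diameter, its top 21 mm above the plate's underside. Fixed in the black tray (184 x 224 mm, rim 10 mm above bench), underside 3 mm above the bench; dish centres 86 x 106 mm apart, which is where varies. Origin: centre of its underside, on the peg's axis; z up.
There are look-alikes about, which are no part of the job. What is shaped like the small_capacitor but pink is not meant. Leave any red look-alike of the capacitor alone.

How it is judged:
At the end, for the whole second after the job is handed in: Each part rests flat (tilt under 0.1 rad, at rest) on the floor of its own dish, centred within 14 mm (capacitor), 20 mm (transformer), 18 mm (heat sink) or 12 mm (choke, over the peg); the small capacitor and the short heat sink still upright within 20 mm of where they started (horizontal distance between capacitor and round_dish below 0.014 m and z of capacitor in the frame of round_dish between 0 and 0.006 m and angle between each of capacitor, transformer, heatsink, choke, small_capacitor, short_heatsink's own z axis and vertical below 0.1 rad and linear speed of each of capacitor, transformer, heatsink, choke below 0.02 m/s and horizontal distance between transformer and square_dish below 0.02 m and z of transformer in the frame of square_dish between 0 and 0.006 m and horizontal distance between heatsink and long_dish below 0.018 m and z of heatsink in the frame of long_dish between 0 and 0.006 m and horizontal distance between choke and peg_dish below 0.012 m and z of choke in the frame of peg_dish between 0 and 0.006 m and distance of each of small_capacitor, short_heatsink from where it was at the start of the episode below 0.02 m); the robot touches nothing.
It fails at once if the small capacitor is moved more than 20 mm or tipped over (distance of small_capacitor from where it was at the start of the episode above 0.02 m or angle between small_capacitor's own z axis and vertical above 0.5 rad).
It fails at once if the short heat sink is moved more than 20 mm or tipped over (distance of short_heatsink from where it was at the start of the episode above 0.02 m or angle between short_heatsink's own z axis and vertical above 0.5 rad).
It also fails if it takes over 112 s, if anything falls off the work surface, if the arm or the gripper's body presses on something with over 40 N, if the wrist force passes 120 N, or if a joint passes its speed limit or range.

## Working session

There is one attempt and no reset: what is moved stays moved. The work goes in short steps, Python scripts to look and compute and a shell command to move; the robot and the scene stay as the last step left them, time stands still between calls to the robot, and variables do not carry over. Pictures are saved under pics/ and viewed, and the job is handed in when it is done.

```bash
ls; mkdir -p pics; python3 - <<'E'
from cell import arm
import cv2
print(arm.observe())
for n in ["scene","top"]:
    im,d=arm.get_image(n); cv2.imwrite(f"pics/{n}0.png",im[:,:,::-1]); print(n,arm.camera_params(n))
print(arm.camera_params("wrist"))
E
```

```text
pics
{'clock': 0.0, 'joints': array([ 1.18141809,  0.43522711,  0.02496289,  1.57412738, -0.01160548,
        1.13399112, -0.0750776 ]), 'dq': array([ 6.10531941e-04, -8.40419512e-05,  7.21801119e-04,  1.10014734e-04,
        1.15233462e-03, -9.10978163e-04,  6.54903125e-04]), 'joint_efforts': array([ 1.20613731e-03, -6.67855024e+01,  9.85604301e-01, -3.14452457e+01,
       -6.05173758e-02,  4.27647424e-02,  1.52969569e-04]), 'position': array([ 0.17659144, -0.59898347,  0.22593058]), 'ee_rot': array([-3.10781068e+00, -4.48640781e-01,  5.71588804e-04]), 'force': array([-0.04217155,  0.03920715, -0.70069203]), 'ft_torque': array([-0.0371589 ,  0.01423666, -0.03919702]), 'width': 1.000801682801135}
scene {'fovy': 57.52695794723539, 'cx': 255.16084467550803, 'cy': 189.66813624999867, 'k1': -0.03628533528133485, 'rvec': array([ 0.81234951,  2.43103149, -1.20494424]), 'tvec': array([ 0.35413946, -0.16934685,  1.09640248])}
top {'fovy': 52.442355174946314, 'cx': 257.56660624046515, 'cy': 194.1248418039594, 'k1': -0.12598519947113837, 'rvec': array([ 2.14027957, -2.10112695,  0.20635809]), 'tvec': array([0.0541048 , 0.48837015, 0.92622783])}
{'fovy': 68.85973717215727, 'cx': 249.97669906236112, 'cy': 189.54952804510532, 'k1': -0.05541836993789668, 'mount': array([[ 3.12340935e-04, -9.60090046e-01, -2.79690910e-01,
         7.58737823e-02],
       [ 9.99999924e-01,  2.34953440e-04,  3.10215487e-04,
        -6.25740614e-04],
       [-2.32120459e-04, -2.79690986e-01,  9.60090047e-01,
        -1.58265154e-01],
       [ 0.00000000e+00,  0.00000000e+00,  0.00000000e+00,
         1.00000000e+00]])}
```

View pics/top0.png

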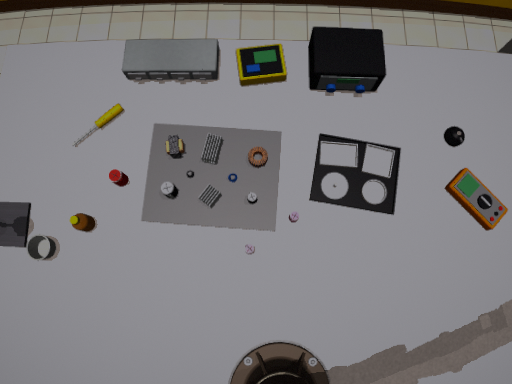

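View pics/scene0.png

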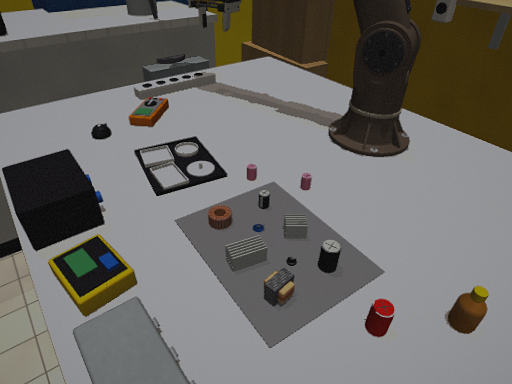

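```bash
cat > h.py <<'E'
from cell import arm
import numpy as np, cv2
from scipy.spatial.transform import Rotation as R
def K(p):
    f=192/np.tan(np.radians(p['fovy']/2)); return np.array([[f,0,p['cx']],[0,f,p['cy']],[0,0,1]]),np.array([p['k1'],0,0,0,0])
def pose(cam,p,st=None):
    if cam!='wrist':
        Rm=R.from_rotvec(p['rvec']).as_matrix(); return Rm.T,-Rm.T@p['tvec']
    st=st or arm.observe(); T=np.eye(4); T[:3,:3]=R.from_rotvec(st['ee_rot']).as_matrix(); T[:3,3]=st['position']
    M=T@p['mount']; return M[:3,:3],M[:3,3]
def world(cam,uv,depth=None,z=None,st=None):
    p=arm.camera_params(cam); k,d=K(p); uv=np.asarray(uv,float).reshape(-1,1,2)
    n=cv2.undistortPoints(uv,k,d).reshape(-1,2); r=np.c_[n,np.ones(len(n))]
    Rm,t=pose(cam,p,st); w=r@Rm.T
    if depth is not None: return t+w*np.asarray(depth).reshape(-1,1)
    return t+w*((z-t[2])/w[:,2])[:,None]
def proj(cam,X,st=None):
    p=arm.camera_params(cam);k,d=K(p);Rm,t=pose(cam,p,st)
    return cv2.projectPoints(np.asarray(X,float).reshape(-1,1,3),cv2.Rodrigues(Rm.T)[0],-Rm.T@t,k,d)[0].reshape(-1,2)
def cloud(cam,depth,mask,st=None):
    v,u=np.nonzero(mask&(depth>0)); return world(cam,np.c_[u,v],depth[v,u],st=st)
E
python3 - <<'E'
from h import *
im,d=arm.get_image("top")
for l in ["capacitor","small_capacitor","heatsink","short_heatsink","transformer","choke","round_dish","square_dish","long_dish","peg_dish"]:
    for m in arm.masks_of("top",l):
        c=cloud("top",d,m['pixels'])
        if len(c)<3: print(l,m['conf'],m['rect'],len(c));continue
        zt=np.percentile(c[:,2],90); 
        t=c[c[:,2]>zt-0.006]
        box=cv2.minAreaRect(t[:,:2].astype(np.float32)*1000)
        print(l,round(m['conf'],2),np.round(m['rect']),"z90 %.3f"%zt,"med",np.round(np.median(c,0),3),"topbox",np.round(box[0]),np.round(box[1]),round(box[2]))
print(arm.observe()['clock'], world("top",[[145,215],[155,125],[281,130],[279,228],[310,205],[318,135],[400,150],[394,213]],z=0.0).round(3))
E
```

```text
capacitor 0.7 [171. 192.  18.  18.] z90 0.059 med [0.494 0.287 0.056] topbox [497. 288.] [34. 30.] 47
capacitor 0.55 [118. 178.  17.  15.] z90 0.057 med [0.524 0.421 0.052] topbox [526. 425.] [31. 27.] 49
small_capacitor 0.51 [292. 219.   9.  12.] z90 0.039 med [ 0.435 -0.029  0.037] topbox [435. -29.] [20. 20.] 87
heatsink 0.74 [177. 146.  23.  19.] z90 0.047 med [0.611 0.28  0.042] topbox [615. 286.] [52. 30.] 8
heatsink 0.73 [213. 149.  17.  28.] z90 0.040 med [0.608 0.187 0.029] topbox [612. 187.] [37. 71.] 78
short_heatsink 0.67 [210. 197.  21.  23.] z90 0.040 med [0.484 0.184 0.032] topbox [485. 186.] [37. 44.] 54
transformer 0.89 [174. 144.  20.  22.] z90 0.047 med [0.612 0.282 0.041] topbox [615. 286.] [52. 30.] 8
choke 0.78 [257. 159.  20.  23.] z90 0.032 med [0.59  0.066 0.029] topbox [591.  66.] [47. 47.] 1
round_dish 0.83 [374. 194.  28.  22.] z90 0.014 med [ 0.506 -0.241  0.008] topbox [ 506. -240.] [63. 64.] 45
square_dish 0.97 [377. 161.  36.  35.] z90 0.015 med [ 0.593 -0.256  0.008] topbox [ 593. -256.] [80. 84.] 76
long_dish 0.88 [338. 154.  34.  26.] z90 0.015 med [ 0.608 -0.151  0.008] topbox [ 607. -150.] [100.  66.] 87
peg_dish 0.71 [335. 186.  27.  28.] z90 0.010 med [ 0.52  -0.137  0.007] topbox [ 521. -137.] [70. 70.] 87
peg_dish 0.51 [171. 191.  22.  16.] z90 0.059 med [0.494 0.286 0.057] topbox [496. 289.] [32. 27.] 53
0.65 [[ 0.435  0.357  0.   ]
 [ 0.685  0.349  0.   ]
 [ 0.675  0.003  0.   ]
 [ 0.408  0.006  0.   ]
 [ 0.47  -0.074  0.   ]
 [ 0.663 -0.098  0.   ]
 [ 0.627 -0.324  0.   ]
 [ 0.452 -0.298  0.   ]]
```

```bash
cat >> h.py <<'E'
def plan(x,y,z,yaw):
    """turn (deg, tool z) and shift (mm, tool axes after turn) to reach pose with tool x at yaw, z down"""
    st=arm.observe(); c=R.from_rotvec(st['ee_rot'])
    T=R.from_matrix(np.c_[[np.cos(yaw),np.sin(yaw),0],[np.sin(yaw),-np.cos(yaw),0],[0,0,-1]])
    print('t %.2f pos'%st['clock'],st['position'].round(4),'turn',np.degrees((c.inv()*T).as_rotvec()).round(1),'shift mm',(1000*T.inv().apply(np.array([x,y,z])-st['position'])).round(1),'w',round(st['width'],3))
def snap(cam,name,scale=1):
    st=arm.observe(); im,d=arm.get_image(cam); cv2.imwrite(f'pics/{name}.png',im[:,:,::-1]); return st,im,d
def measure(cam,st,d,labels):
    for l in labels:
        for m in arm.masks_of(cam,l)[:3]:
            c=cloud(cam,d,m['pixels'],st)
            if len(c)<10: continue
            zt=np.percentile(c[:,2],90); t=c[abs(c[:,2]-zt)<0.006]
            b=cv2.minAreaRect(t[:,:2].astype(np.float32)*1000); a=b[2] if b[1][0]>b[1][1] else b[2]+90
            print(l,round(m['conf'],2),np.round(m['rect']),"z90 %.3f"%zt,"box",np.round(b[0],1),np.round(sorted(b[1])),'long axis deg',round(a,1))
E
python3 - <<'E'
from h import *
plan(0.47,-0.19,0.226,0)
E
```

```text
t 0.65 pos [ 0.1768 -0.5995  0.2268] turn [ 0.  -0.  16.4] shift mm [ 293.2 -409.5    0.8] w 0.999
```

```bash
python3 -m pendant '[[[0,0,0],[0,0,8.2],0.09],[[0,0,0],[0,0,8.2],0.09],[[0.04,-0.045,0],[0,0,0],0.09],[[0.04,-0.045,0],[0,0,0],0.09],[[0.04,-0.045,0],[0,0,0],0.09],[[0.04,-0.045,0],[0,0,0],0.09],[[0.04,-0.045,0],[0,0,0],0.09],[[0.04,-0.045,0],[0,0,0],0.09],[[0.03,-0.045,0],[0,0,0],0.09],[[0.03,-0.045,0],[0,0,0],0.09]]'
python3 - <<'E'
from h import *
plan(0.47,-0.19,0.226,0)
E
```

```text
clock: 1.9
position: [0.4776, -0.2378, 0.227]
ee_rot: [3.141, 0.001, 0.001]
force: [0.9, -0.5, 0.8]
width: 0.981
t 1.90 pos [ 0.4776 -0.2378  0.227 ] turn [ 0. -0.  0.] shift mm [ -7.6 -47.8   1. ] w 0.981
```

```bash
python3 -m pendant '[[[0,-0.02,0],[0,0,0],0.09],[[0,-0.02,0],[0,0,0],0.09],[[0,0,0],[0,0,0],0.09],[[0,0,0],[0,0,0],0.09]]'
python3 - <<'E'
from h import *
st,im,d=snap('wrist','w1')
measure('wrist',st,d,["round_dish","square_dish","long_dish","peg_dish"])
print(arm.observe()['clock'],st['position'])
E
```

```text
clock: 2.4
position: [0.4765, -0.2004, 0.2269]
ee_rot: [3.141, -0.0, 0.0]
force: [-0.6, 0.0, -0.3]
width: 0.983
round_dish 0.93 [282. 144.  51.  52.] z90 0.014 box [ 507.  -241.3] [65. 65.] long axis deg 47.1
square_dish 0.82 [296.  79.  75.  79.] z90 0.014 box [ 590.2 -256.8] [78. 79.] long axis deg 77.3
long_dish 0.84 [211.  61.  85.  60.] z90 0.014 box [ 606.7 -150.4] [65. 99.] long axis deg 86.1
peg_dish 0.95 [205. 131.  54.  51.] z90 0.007 box [ 521.5 -138.5] [70. 71.] long axis deg 62.4
2.65 [ 0.47649614 -0.20042161  0.22685053]
```

View pics/w1.png

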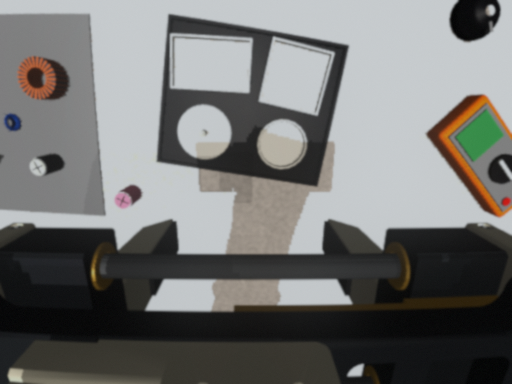

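```bash
python3 - <<'E'
from h import *
st=arm.observe()
print(world('wrist',[[206,131]],z=0.024,st=st))
E
python3 -m pendant '[[[0.002,-0.046,0],[0,0,0],0.09],[[0.002,-0.046,0],[0,0,0],0.09],[[0.002,-0.046,0],[0,0,0],0.09],[[0.002,-0.046,0],[0,0,0],0.09],[[0.002,-0.046,0],[0,0,0],0.09],[[0.002,-0.046,0],[0,0,0],0.09],[[0,-0.046,0],[0,0,0],0.09],[[0,-0.046,0],[0,0,0],0.09],[[0,0,0],[0,0,0],0.09],[[0,0,0],[0,0,0],0.09]]'
python3 - <<'E'
from h import *
st,im,d=snap('wrist','w2')
measure('wrist',st,d,["capacitor","small_capacitor","heatsink","short_heatsink","transformer","choke"])
print(arm.observe()['clock'],st['position'])
E
```

```text
[[ 0.52444331 -0.14376671  0.024     ]]
clock: 3.9
position: [0.4885, 0.1678, 0.2265]
ee_rot: [3.141, 0.0, -0.001]
force: [-0.1, -0.2, 0.4]
width: 0.976
capacitor 0.67 [ 50. 140.  56.  32.] z90 0.055 box [528.2 425.9] [29. 34.] long axis deg 100.3
capacitor 0.58 [155. 164.  37.  38.] z90 0.057 box [498.4 287.5] [32. 32.] long axis deg 146.1
small_capacitor 0.79 [393. 204.  28.  24.] z90 0.038 box [436.6 -28.6] [23. 23.] long axis deg 24.8
small_capacitor 0.71 [319. 174.  26.  24.] z90 0.040 box [483.5  78.8] [21. 23.] long axis deg 46.4
small_capacitor 0.71 [237. 171.  40.  46.] z90 0.039 box [486.3 185.5] [36. 43.] long axis deg 144.2
heatsink 0.93 [237.  66.  39.  72.] z90 0.039 box [612.1 185.4] [36. 71.] long axis deg 167.7
heatsink 0.23 [158. 165.  42.  38.] z90 0.057 box [497.8 288.2] [32. 33.] long axis deg 118.3
short_heatsink 0.57 [239. 171.  40.  47.] z90 0.039 box [485.8 185.8] [36. 44.] long axis deg 144.4
transformer 0.59 [156.  65.  47.  51.] z90 0.045 box [614.1 284. ] [36. 51.] long axis deg 12.5
choke 0.78 [334.  84.  44.  43.] z90 0.030 box [592.9  65.3] [49. 50.] long axis deg 166.0
4.25 [0.48853372 0.16780329 0.22651833]
```

View pics/w2.png

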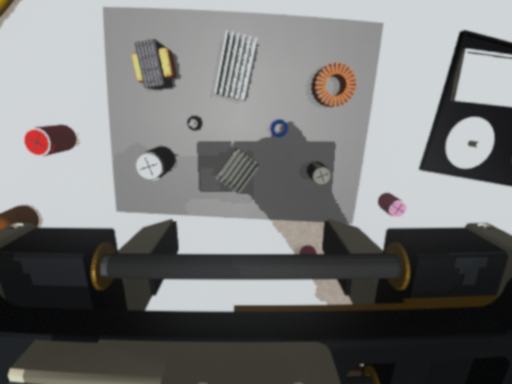

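```bash
python3 - <<'E'
from h import *
plan(.612,.1855,.1,np.radians(-12.3))
E
```

```text
t 4.25 pos [0.4886 0.1679 0.2268] turn [ 0.  -0.  12.3] shift mm [116.9 -43.5 126.8] w 0.979
```

```bash
python3 -m pendant '[[[0,0,0],[0,0,6.15],0.07],[[0,0,0],[0,0,6.15],0.07],[[0.039,-0.0145,0.035],[0,0,0],0.07],[[0.039,-0.0145,0.035],[0,0,0],0.07],[[0.039,-0.0145,0.035],[0,0,0],0.07],[[0,0,0.022],[0,0,0],0.07],[[0,0,0],[0,0,0],0.07],[[0,0,0],[0,0,0],0.07]]'
python3 - <<'E'
from h import *
plan(.612,.1855,.014,np.radians(-12.3))
st,im,d=snap('wrist','w3')
measure('wrist',st,d,["heatsink"])
E
```

```text
clock: 5.25
position: [0.6122, 0.1865, 0.1008]
ee_rot: [-3.123, 0.336, -0.001]
force: [0.5, -0.7, 0.6]
width: 0.764
t 5.25 pos [0.6122 0.1865 0.1008] turn [-0. -0.  0.] shift mm [ 0.   1.  86.8] w 0.764
heatsink 0.63 [252. 196.  44.  84.] z90 0.039 box [612.4 186.1] [36. 70.] long axis deg 167.2
```

View pics/w3.png

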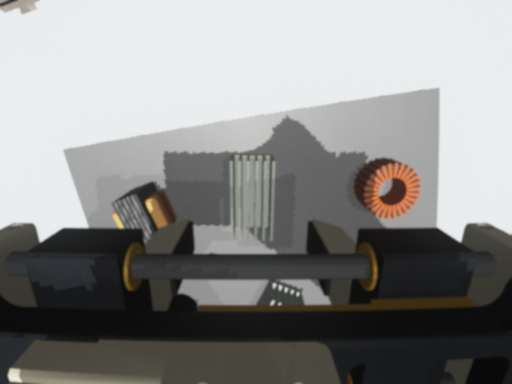

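```bash
python3 -m pendant '[[[0,0,0.035],[0,0,0],0.07],[[0,0,0.035],[0,0,0],0.07],[[0,0,0.017],[0,0,0],0.07],[[0,0,0],[0,0,0],0.07],[[0,0,0],[0,0,0],0.03],[[0,0,0],[0,0,0],0.03],[[0,0,0],[0,0,0],0.03],[[0,0,0],[0,0,0],0.03],[[0,0,0],[0,0,0],0.03]]' 30
python3 - <<'E'
from h import *
plan(.612,.1855,.014,np.radians(-12.3))
E
```

```text
clock: 6.48
position: [0.6122, 0.1862, 0.0131]
ee_rot: [-3.124, 0.336, -0.001]
force: [-2.1, -0.9, 5.1]
width: 0.388
t 6.47 pos [0.6122 0.1862 0.0131] turn [-0. -0.  0.] shift mm [-0.   0.8 -0.9] w 0.388
```

```bash
python3 -m pendant '[[[0,0,-0.03],[0,0,0],0.03],[[0,0,-0.04],[0,0,0],0.03],[[0,0,-0.02],[0,0,-9.8],0.03],[[0,0,0],[0,0,-9.8],0.03],[[0,0,0],[0,0,-9.8],0.03],[[0,0,0],[0,0,-9.8],0.03],[[0,0,0],[0,0,-9.8],0.03],[[0,0,0],[0,0,-9.8],0.03],[[0,0,0],[0,0,-9.8],0.03],[[0,0,0],[0,0,-9.8],0.03]]'
python3 -m pendant '[[[0,0,0],[0,0,-9.8],0.03],[[0,0,0],[0,0,-9.8],0.03],[[0,0,0],[0,0,0],0.03]]'
python3 - <<'E'
from h import *
plan(.607,-.1505,.06,np.radians(86.1))
E
```

```text
clock: 7.72
position: [0.6118, 0.1861, 0.1023]
ee_rot: [-2.628, -1.721, 0.001]
force: [0.4, -1.5, -1.7]
width: 0.387
clock: 8.1
position: [0.6118, 0.186, 0.1022]
ee_rot: [-2.304, -2.135, 0.001]
force: [0.5, 0.6, -1.2]
width: 0.39
t 8.10 pos [0.6118 0.186  0.1022] turn [-0.1 -0.  -0.4] shift mm [-336.    18.1   42.2] w 0.39
```

```bash
python3 -m pendant '[[[-0.042,0.0023,0],[0,0,-0.4],0.03],[[-0.042,0.0023,0],[0,0,0],0.03],[[-0.042,0.0023,0],[0,0,0],0.03],[[-0.042,0.0023,0],[0,0,0],0.03],[[-0.042,0.0023,0],[0,0,0],0.03],[[-0.042,0.0023,0],[0,0,0],0.03],[[-0.042,0.0022,0],[0,0,0],0.03],[[-0.042,0.0022,0],[0,0,0],0.03],[[0,0,0],[0,0,0],0.03],[[0,0,0],[0,0,0],0.03]]'
python3 - <<'E'
from h import *
plan(.607,-.1505,.018,np.radians(86.1))
st,im,d=snap('wrist','w4')
measure('wrist',st,d,["heatsink","long_dish"])
E
```

```text
clock: 9.35
position: [0.6071, -0.1496, 0.1027]
ee_rot: [-2.298, -2.142, -0.001]
force: [-0.3, 0.1, -2.3]
width: 0.389
t 9.35 pos [ 0.6071 -0.1496  0.1027] turn [-0.  -0.  -0.1] shift mm [-0.9 -0.  84.7] w 0.389
heatsink 0.59 [251. 241.  70. 125.] z90 0.128 box [ 607.4 -147.8] [36. 69.] long axis deg 85.9
long_dish 0.74 [249. 160.  73.  48.] z90 0.014 box [ 608.7 -121. ] [41. 63.] long axis deg 176.6
```

View pics/w4.png

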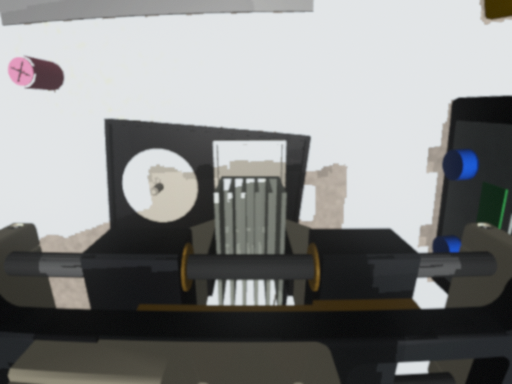

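```bash
python3 - <<'E'
from h import *
st,im,d=snap('top','t1')
c=world('top',[[331,87],[360,89],[340,92],[315,91],[380,92],[340,85]],[d[87,331],d[89,360],d[92,340],d[91,315],d[92,380],d[85,340]]);print(c.round(3))
E
```

```text
[[ 0.784 -0.129  0.046]
 [ 0.603 -0.107  0.401]
 [ 0.692 -0.117  0.206]
 [ 0.792 -0.092  0.003]
 [ 0.555 -0.112  0.49 ]
 [ 0.794 -0.155  0.039]]
```

```bash
python3 -m pendant '[[[-0.001,0,0.03],[0,0,0],0.03],[[0,0,0.03],[0,0,0],0.03],[[0,0,0.02],[0,0,0],0.03],[[0,0,0.005],[0,0,0],0.03],[[0,0,0],[0,0,0],0.03],[[0,0,0],[0,0,0],0.03]]'
```

```text
clock: 10.3
position: [0.6078, -0.151, 0.0185]
ee_rot: [2.294, 2.144, 0.001]
force: [0.7, -0.3, -1.9]
width: 0.39
```

```bash
python3 -m pendant '[[[0,0,0.001],[0,0,0],0.03],[[0,0,0],[0,0,0],0.03],[[0,0,0],[0,0,0],0.045],[[0,0,0],[0,0,0],0.06],[[0,0,0],[0,0,0],0.06],[[0,0,-0.03],[0,0,0],0.06],[[0,0,-0.04],[0,0,0],0.06],[[0,0,-0.05],[0,0,0],0.06]]'
python3 - <<'E'
from h import *
plan(.613,.2845,.14,np.radians(12.5))
st,im,d=snap('wrist','w5')
measure('wrist',st,d,["heatsink","long_dish","peg_dish"])
E
```

```text
clock: 11.3
position: [0.6063, -0.1512, 0.1372]
ee_rot: [-2.294, -2.144, 0.002]
force: [0.0, 0.0, -0.2]
width: 0.654
t 11.30 pos [ 0.6063 -0.1512  0.1372] turn [-0.1  0.1 73.6] shift mm [ 100.8 -423.9   -2.8] w 0.654
heatsink 0.72 [253. 188.  40.  77.] z90 0.043 box [ 607.2 -150.3] [36. 71.] long axis deg 85.7
long_dish 0.65 [250. 178.  67.  96.] z90 0.015 box [ 606.2 -150.8] [ 64. 101.] long axis deg 86.2
peg_dish 0.83 [170. 174.  70.  64.] z90 0.007 box [ 521.9 -137.9] [72. 72.] long axis deg 144.6
```

View pics/w5.png

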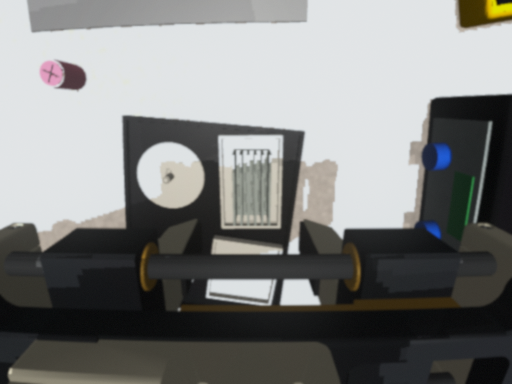

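```bash
python3 -m pendant '[[[0,0,0],[0,0,-8.2],0.08],[[0,0,0],[0,0,-8.2],0.08]]'
python3 - <<'E'
from h import *
plan(.614,.2845,.14,np.radians(102.5))
E
```

```text
clock: 11.75
position: [0.606, -0.1512, 0.135]
ee_rot: [-1.959, -2.454, 0.002]
force: [-0.2, 0.4, -0.0]
width: 0.823
t 11.75 pos [ 0.606  -0.1512  0.135 ] turn [-0.1 -0.   0.3] shift mm [423.7 102.1  -5. ] w 0.823
```

```bash
python3 -m pendant '[[[0.053,0.0128,0],[0,0,0],0.08],[[0.053,0.0128,0],[0,0,0],0.08],[[0.053,0.0128,0],[0,0,0],0.08],[[0.053,0.0128,0],[0,0,0],0.08],[[0.053,0.0128,0],[0,0,0],0.08],[[0.053,0.0128,0],[0,0,0],0.08],[[0.053,0.0127,0],[0,0,0],0.08],[[0.053,0.0127,0],[0,0,0],0.08],[[0,0,0.03],[0,0,0],0.08],[[0,0,0],[0,0,0],0.08]]'
python3 -m pendant '[[[0,0,0],[0,0,0],0.08]]'
python3 - <<'E'
from h import *
plan(.614,.2845,.014,np.radians(102.5))
st,im,d=snap('wrist','w6')
measure('wrist',st,d,["transformer"])
E
```

```text
clock: 13.0
position: [0.6128, 0.2836, 0.1027]
ee_rot: [-1.963, -2.45, 0.01]
force: [-1.3, -1.4, 1.2]
width: 0.874
clock: 13.12
position: [0.615, 0.2837, 0.1063]
ee_rot: [-1.967, -2.449, 0.002]
force: [0.2, 0.2, -0.2]
width: 0.871
t 13.12 pos [0.615  0.2837 0.1063] turn [-0.1  0.  -0. ] shift mm [ 1.  -0.8 92.3] w 0.871
transformer 0.93 [250. 199.  62.  57.] z90 0.045 box [614.5 287.2] [31. 49.] long axis deg 8.9
```

View pics/w6.png

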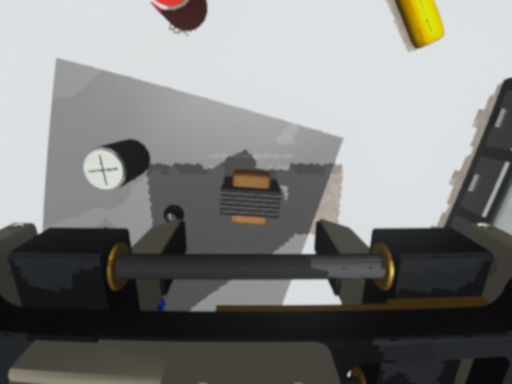

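```bash
python3 - <<'E'
from h import *
st=arm.observe(); im,d=arm.get_image('wrist')
m=arm.masks_of('wrist','transformer')[0]['pixels']
c=cloud('wrist',d,m,st)
for lo in (.041,.0425):
    t=c[(c[:,2]>lo)&(c[:,2]<.05)]; b=cv2.minAreaRect(t[:,:2].astype(np.float32)*1000); print(len(t),b)
    b=cv2.minAreaRect((t[:,:2]*1000).astype(np.float32))
# lines
v,u=np.nonzero(m&(d>0)); dark=im[v,u].max(1)-im[v,u].min(1)<25
t=cloud('wrist',d,m,st)[dark]; t=t[(t[:,2]>.041)&(t[:,2]<.05)]; print(cv2.minAreaRect(t[:,:2].astype(np.float32)*1000), t.mean(0))
x=world('wrist',[[173,213]],[d[213,173]],st=st);print(x, (x-st['position'])@R.from_rotvec(st['ee_rot']).as_matrix())
E
```

```text
1590 ((615.011962890625, 283.78076171875), (48.77885055541992, 24.611875534057617), 9.031469345092773)
1561 ((615.011962890625, 283.78076171875), (48.77885055541992, 24.611875534057617), 9.031469345092773)
((614.9779663085938, 283.97222900390625), (48.86260223388672, 24.16267967224121), 8.715197563171387) [0.61490102 0.2848361  0.04431584]
[[0.54839121 0.24849137 0.01550824]] [[-0.02022805 -0.0733555   0.09187794]]
```

```bash
python3 -m pendant '[[[0,0,0.03],[0,0,3.5],0.068],[[0,0,0.03],[0,0,0],0.068],[[0,0,0.02],[0,0,0],0.068],[[0,0,0.013],[0,0,0],0.068],[[0,0,0],[0,0,0],0.068],[[0,0,0],[0,0,0],0.04],[[0,0,0],[0,0,0],0.04],[[0,0,0],[0,0,0],0.04],[[0,0,0],[0,0,0],0.04]]' 35
python3 - <<'E'
from h import *
plan(.615,.284,.014,np.radians(99))
E
```

```text
clock: 14.45
position: [0.6153, 0.2852, 0.0146]
ee_rot: [2.04, 2.389, 0.002]
force: [-1.1, -1.3, 6.4]
width: 0.542
t 14.45 pos [0.6153 0.2852 0.0146] turn [ 0.1 -0.   0. ] shift mm [-1.2 -0.5  0.6] w 0.542
```

```bash
python3 -m pendant '[[[0,0,-0.03],[0,0,0],0.04],[[0,0,-0.04],[0,0,0],0.04],[[0,0,-0.03],[0,0,7.2],0.04],[[0,0,0],[0,0,7.2],0.04],[[0,0,0],[0,0,7.3],0.04],[[0,0,0],[0,0,0],0.04]]'
python3 - <<'E'
from h import *
plan(.5905,-.257,.1,np.radians(77.3))
E
```

```text
clock: 15.2
position: [0.6147, 0.2847, 0.1136]
ee_rot: [2.452, 1.964, -0.001]
force: [0.1, -0.2, -1.5]
width: 0.542
t 15.20 pos [0.6147 0.2847 0.1136] turn [0.  0.  0.1] shift mm [-533.8   95.5   13.6] w 0.542
```

```bash
python3 -m pendant '[[[-0.0534,0.0095,0],[0,0,0],0.04],[[-0.0534,0.0095,0],[0,0,0],0.04],[[-0.0534,0.0095,0],[0,0,0],0.04],[[-0.0534,0.0095,0],[0,0,0],0.04],[[-0.0534,0.0095,0],[0,0,0],0.04],[[-0.0534,0.0096,0],[0,0,0],0.04],[[-0.0534,0.0096,0],[0,0,0],0.04],[[-0.0534,0.0096,0],[0,0,0],0.04],[[-0.0534,0.0096,0],[0,0,0],0.04],[[-0.0534,0.0096,0],[0,0,0],0.04]]'
python3 -m pendant '[[[0,0,0],[0,0,0],0.04],[[0,0,0],[0,0,0],0.04]]'
python3 - <<'E'
from h import *
plan(.5905,-.257,.0185,np.radians(77.3))
st,im,d=snap('wrist','w7')
measure('wrist',st,d,["transformer","square_dish"])
E
```

```text
clock: 16.45
position: [0.5905, -0.2589, 0.1135]
ee_rot: [-2.449, -1.967, 0.0]
force: [0.8, -0.4, -1.9]
width: 0.543
clock: 16.7
position: [0.5907, -0.2567, 0.1134]
ee_rot: [-2.451, -1.964, -0.0]
force: [-0.8, 1.6, -1.5]
width: 0.546
t 16.70 pos [ 0.5907 -0.2567  0.1134] turn [-0.  -0.   0.1] shift mm [-0.3 -0.1 94.9] w 0.546
transformer 0.94 [249. 245.  98.  86.] z90 0.143 box [ 590.  -257.3] [36. 49.] long axis deg 162.2
transformer 0.26 [147.  82.  80.  82.] z90 0.007 box [ 521.6 -138.2] [71. 72.] long axis deg 166.6
square_dish 0.8 [252. 183.  83.  70.] z90 0.014 box [ 592.4 -249.7] [64. 77.] long axis deg 167.2
```

View pics/w7.png

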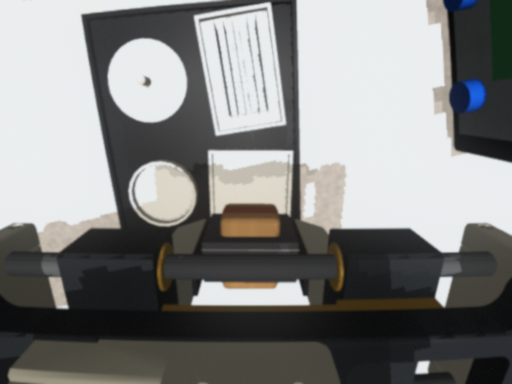

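```bash
python3 -m pendant '[[[0,0,0.035],[0,0,0],0.04],[[0,0,0.03],[0,0,0],0.04],[[0,0,0.02],[0,0,0],0.04],[[0,0,0.009],[0,0,0],0.04],[[0,0,0],[0,0,0],0.04],[[0,0,0],[0,0,0],0.04]]'
```

```text
clock: 17.6
position: [0.5916, -0.257, 0.0206]
ee_rot: [2.452, 1.962, 0.001]
force: [0.1, 0.3, -1.8]
width: 0.539
```

```bash
python3 -m pendant '[[[0,0,0.0015],[0,0,0],0.04],[[0,0,0],[0,0,0],0.04],[[0,0,0],[0,0,0],0.058],[[0,0,0],[0,0,0],0.066],[[0,0,0],[0,0,0],0.066],[[0,0,-0.03],[0,0,0],0.066],[[0,0,-0.04],[0,0,0],0.066],[[0,0,-0.04],[0,0,0],0.066],[[0,0,0],[0,0,0],0.066]]'
python3 - <<'E'
from h import *
st,im,d=snap('wrist','w8')
measure('wrist',st,d,["transformer","round_dish"])
plan(.592,.065,.13,np.radians(77.3))
E
```

```text
clock: 18.73
position: [0.5931, -0.2573, 0.1319]
ee_rot: [2.449, 1.959, 0.005]
force: [0.2, -0.1, 0.6]
width: 0.719
transformer 0.64 [248. 192.  58.  50.] z90 0.049 box [ 590.4 -258.2] [31. 50.] long axis deg 168.4
round_dish 0.86 [165. 187.  62.  64.] z90 0.014 box [ 507.1 -241.6] [65. 65.] long axis deg 158.8
t 18.88 pos [ 0.5903 -0.2571  0.1274] turn [-0.1  0.   0. ] shift mm [314.6 -69.1  -2.6] w 0.724
```

View pics/w8.png

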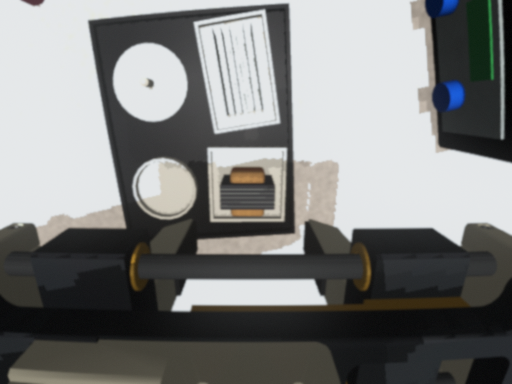

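```bash
python3 -m pendant '[[[0.05,-0.011,0],[0,0,-2.3],0.08],[[0.053,-0.0095,0],[0,0,-2.3],0.08],[[0.053,-0.0075,0],[0,0,0],0.08],[[0.053,-0.0075,0],[0,0,0],0.08],[[0.053,-0.0075,0],[0,0,0],0.08],[[0.053,-0.0075,0.01],[0,0,0],0.08],[[0,0,0.02],[0,0,0],0.08],[[0,0,0],[0,0,0],0.08],[[0,0,0],[0,0,0],0.08]]'
python3 - <<'E'
from h import *
st,im,d=snap('wrist','w9')
measure('wrist',st,d,["choke"])
plan(.592,.065,.005,np.radians(82))
E
```

```text
clock: 20.0
position: [0.5913, 0.0604, 0.0978]
ee_rot: [-2.374, -2.057, 0.002]
force: [1.2, -0.8, 0.1]
width: 0.869
choke 0.87 [252. 191.  59.  60.] z90 0.030 box [592.6  65.5] [50. 50.] long axis deg 134.0
t 20.10 pos [0.5918 0.0607 0.0985] turn [ 0.   0.  -0.2] shift mm [ 4.3 -0.4 93.5] w 0.871
```

View pics/w9.png

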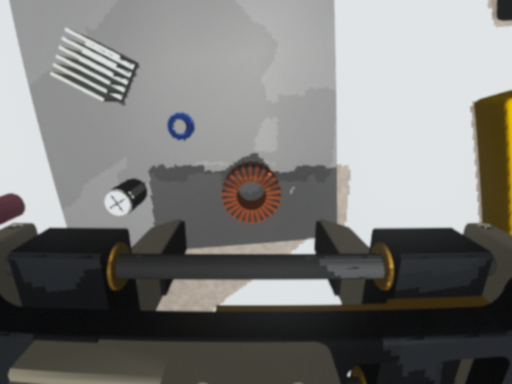

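```bash
python3 -m pendant '[[[0.0045,0,0.03],[0,0,0],0.07],[[0,0,0.035],[0,0,0],0.07],[[0,0,0.018],[0,0,0],0.07],[[0,0,0.009],[0,0,0],0.07],[[0,0,0],[0,0,0],0.07],[[0,0,0],[0,0,0],0.04],[[0,0,0],[0,0,0],0.04],[[0,0,0],[0,0,0],0.04],[[0,0,0],[0,0,0],0.04]]' 25
python3 - <<'E'
from h import *
plan(.592,.065,.005,np.radians(82))
E
```

```text
clock: 21.22
position: [0.5925, 0.0666, 0.0069]
ee_rot: [2.372, 2.059, 0.001]
force: [-1.1, -0.9, 6.7]
width: 0.535
t 21.23 pos [0.5925 0.0666 0.0069] turn [ 0.1 -0.  -0.1] shift mm [-1.7 -0.3  1.9] w 0.535
```

```bash
python3 -m pendant '[[[0,0,-0.03],[0,0,0],0.04],[[0,0,-0.04],[0,0,0],0.04],[[0,0,-0.03],[0,0,0],0.04],[[0,0,0],[0,0,0],0.04],[[0,0,0],[0,0,0],0.04]]'
python3 - <<'E'
from h import *
plan(.5217,-.138,.1,np.radians(82))
st,im,d=snap('wrist','w10')
measure('wrist',st,d,["choke"])
E
```

```text
clock: 21.85
position: [0.5915, 0.0661, 0.1054]
ee_rot: [-2.372, -2.059, 0.002]
force: [-0.1, -0.2, -1.1]
width: 0.536
t 21.85 pos [0.5915 0.0661 0.1054] turn [-0.1  0.  -0.1] shift mm [-211.9  -40.7    5.4] w 0.536
choke 0.7 [251. 247.  85. 100.] z90 0.128 box [590.4  65.1] [48. 51.] long axis deg 66.3
```

```bash
python3 -m pendant '[[[-0.042,-0.008,0],[0,0,0],0.04],[[-0.042,-0.008,0],[0,0,0],0.04],[[-0.042,-0.008,0],[0,0,0],0.04],[[-0.042,-0.008,0],[0,0,0],0.04],[[-0.043,-0.0085,0],[0,0,0],0.04],[[0,0,0],[0,0,0],0.04],[[0,0,0],[0,0,0],0.04]]'
python3 - <<'E'
from h import *
plan(.5217,-.138,.011,np.radians(82))
st,im,d=snap('wrist','w11')
measure('wrist',st,d,["choke","peg_dish"])
E
```

```text
clock: 22.82
position: [0.5221, -0.1361, 0.1056]
ee_rot: [-2.371, -2.059, -0.0]
force: [0.2, -0.1, -0.2]
width: 0.53
t 22.82 pos [ 0.5221 -0.1361  0.1056] turn [-0.  -0.  -0.1] shift mm [-2.  -0.2 94.6] w 0.53
choke 0.59 [251. 244.  90.  97.] z90 0.128 box [ 520.6 -136.8] [47. 51.] long axis deg 66.8
peg_dish 0.82 [252. 182.  72.  51.] z90 0.007 box [ 523.5 -128.4] [52. 70.] long axis deg 171.1
```

View pics/w11.png

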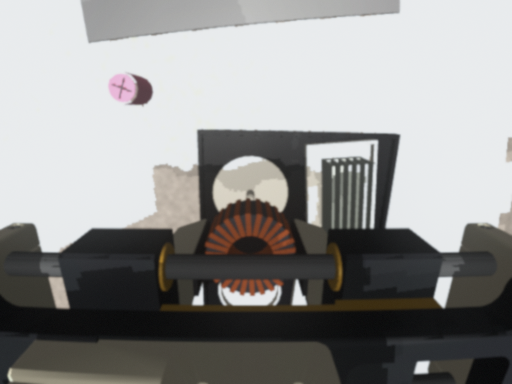

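```bash
python3 - <<'E'
from h import *
print(world('wrist',[[249.5,191]],z=.024), proj('wrist',[.5217,-.138,.024]))
E
python3 -m pendant '[[[-0.0015,0.0005,0.03],[0,0,0],0.04],[[0,0,0.02],[0,0,0],0.04],[[0,0,0],[0,0,0],0.04]]'
python3 - <<'E'
from h import *
plan(.5217,-.138,.011,np.radians(82))
st,im,d=snap('wrist','w12')
E
```

```text
[[ 0.52303529 -0.13023178  0.024     ]] [[249.22616185 199.36714621]]
clock: 23.35
position: [0.5218, -0.137, 0.0551]
ee_rot: [-2.368, -2.06, 0.002]
force: [-0.3, -0.0, -1.6]
width: 0.532
t 23.35 pos [ 0.5218 -0.137   0.0551] turn [-0.2 -0.   0. ] shift mm [-1.   0.  44.1] w 0.532
```

View pics/w12.png

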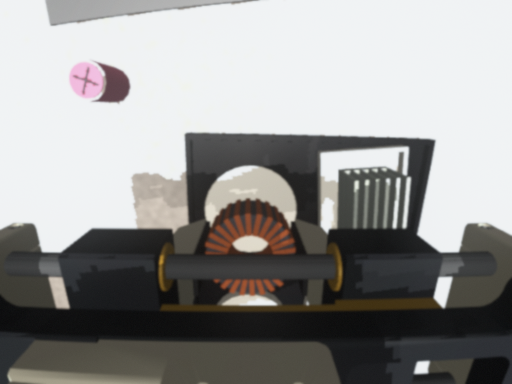

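```bash
python3 -m pendant '[[[-0.001,0,0.015],[0,0,0],0.04],[[0,0,0.01],[0,0,0],0.04],[[0,0,0],[0,0,0],0.04]]'
python3 -m pendant '[[[0,0,0.01],[0,0,0],0.04],[[0,0,0.007],[0,0,0],0.04],[[0,0,0],[0,0,0],0.04],[[0,0,0],[0,0,0],0.04]]'
```

```text
clock: 23.78
position: [0.5218, -0.1391, 0.0304]
ee_rot: [-2.371, -2.059, 0.002]
force: [-0.4, 1.4, -0.6]
width: 0.531
clock: 24.28
position: [0.5226, -0.1391, 0.0143]
ee_rot: [2.372, 2.06, 0.0]
force: [-0.2, 0.0, -1.0]
width: 0.532
```

```bash
python3 -m pendant '[[[0,0,0.003],[0,0,0],0.04],[[0,0,0],[0,0,0],0.04],[[0,0,0],[0,0,0],0.058],[[0,0,0],[0,0,0],0.066],[[0,0,0],[0,0,0],0.066],[[0,0,-0.03],[0,0,0],0.066],[[0,0,-0.04],[0,0,0],0.066],[[0,0,-0.04],[0,0,0],0.066],[[0,0,0],[0,0,0],0.066]]'
python3 - <<'E'
from h import *
st,im,d=snap('wrist','w13')
measure('wrist',st,d,["choke","peg_dish"])
plan(.498,.288,.13,np.radians(120))
E
```

```text
clock: 25.4
position: [0.5245, -0.1393, 0.1242]
ee_rot: [2.369, 2.056, 0.005]
force: [0.0, -0.0, -1.0]
width: 0.721
choke 0.58 [249. 190.  53.  54.] z90 0.034 box [ 522. -141.] [50. 51.] long axis deg 62.9
peg_dish 0.85 [246. 179.  73.  58.] z90 0.007 box [ 522.2 -132.6] [62. 72.] long axis deg 176.4
t 25.55 pos [ 0.5219 -0.1394  0.1206] turn [ -0.1  -0.  -38.1] shift mm [382.1 193.   -9.4] w 0.719
```

View pics/w13.png

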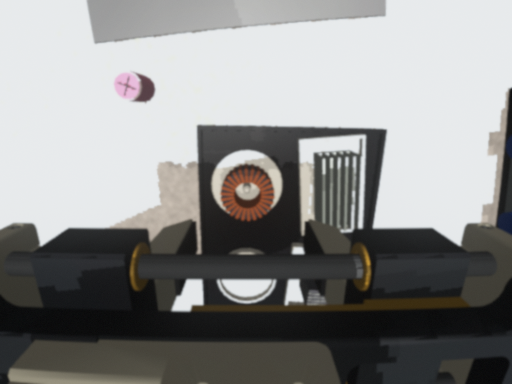

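```bash
python3 -m pendant '[[[0,0,0],[0,0,-9.4],0.07],[[0,0,0],[0,0,-9.4],0.07],[[0,0,0],[0,0,-9.3],0.07]]'
python3 - <<'E'
from h import *
plan(.498,.288,.12,np.radians(110))
E
```

```text
clock: 25.92
position: [0.5216, -0.1391, 0.1198]
ee_rot: [-1.793, -2.577, 0.001]
force: [-0.7, -0.3, -0.7]
width: 0.759
t 25.93 pos [ 0.5216 -0.1391  0.1198] turn [-0.1 -0.1  0.4] shift mm [ 4.094e+02  1.239e+02 -2.000e-01] w 0.759
```

```bash
python3 -m pendant '[[[0.051,0.0155,0],[0,0,0],0.07],[[0.051,0.0155,0],[0,0,0],0.07],[[0.051,0.0155,0],[0,0,0],0.07],[[0.051,0.0155,0],[0,0,0],0.07],[[0.051,0.0155,0],[0,0,0],0.07],[[0.051,0.0155,0],[0,0,0],0.07],[[0.051,0.0155,0],[0,0,0],0.07],[[0.051,0.0155,0],[0,0,0],0.07],[[0,0,0],[0,0,0],0.07],[[0,0,0],[0,0,0],0.07]]'
python3 - <<'E'
from h import *
st,im,d=snap('wrist','w14')
measure('wrist',st,d,["capacitor"])
plan(.498,.288,.017,np.radians(110))
E
```

```text
clock: 27.18
position: [0.4986, 0.2858, 0.1198]
ee_rot: [-1.8, -2.574, 0.004]
force: [0.4, -0.3, 0.3]
width: 0.765
capacitor 0.97 [250. 192.  39.  53.] z90 0.058 box [497. 291.] [30. 33.] long axis deg 114.3
capacitor 0.6 [344.  48.  63.  59.] z90 0.056 box [527.4 426.7] [31. 34.] long axis deg 51.1
t 27.27 pos [0.4994 0.2847 0.1203] turn [-0.1  0.1 -0.1] shift mm [  3.6  -0.2 103.3] w 0.765
```

View pics/w14.png

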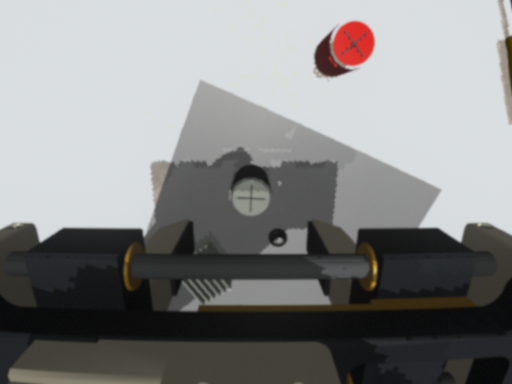

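```bash
python3 - <<'E'
from h import *
print(world('wrist',[[251,197]],z=.056))
plan(.4975,.2895,.017,np.radians(110))
E
```

```text
[[0.4989538  0.28947756 0.056     ]]
t 27.27 pos [0.4994 0.2847 0.1203] turn [-0.1  0.1 -0.1] shift mm [ 5.100e+00 -1.000e-01  1.033e+02] w 0.765
```

```bash
python3 -m pendant '[[[0.005,0,0.03],[0,0,0],0.066],[[0,0,0.035],[0,0,0],0.066],[[0,0,0.025],[0,0,0],0.066],[[0,0,0.013],[0,0,0],0.066],[[0,0,0],[0,0,0],0.066],[[0,0,0],[0,0,0],0.025],[[0,0,0],[0,0,0],0.025],[[0,0,0],[0,0,0],0.025],[[0,0,0],[0,0,0],0.025],[[0,0,0],[0,0,0],0.025]]' 25
python3 - <<'E'
from h import *
plan(.4975,.2895,.017,np.radians(110))
E
```

```text
clock: 28.52
position: [0.4978, 0.2915, 0.0186]
ee_rot: [1.801, 2.574, 0.001]
force: [-0.6, -0.8, 6.1]
width: 0.391
t 28.52 pos [0.4978 0.2915 0.0186] turn [0. 0. 0.] shift mm [-1.8 -0.9  1.6] w 0.391
```

```bash
python3 -m pendant '[[[0,0,-0.03],[0,0,0],0.025],[[0,0,-0.04],[0,0,0],0.025],[[0,0,-0.04],[0,0,0],0.025],[[0,0,0],[0,0,0],0.025],[[0,0,0],[0,0,0],0.025]]'
python3 - <<'E'
from h import *
plan(.507,-.2415,.13,np.radians(110))
st,im,d=snap('wrist','w15')
measure('wrist',st,d,["capacitor"])
E
```

```text
clock: 29.15
position: [0.4973, 0.2908, 0.1276]
ee_rot: [1.802, 2.574, -0.001]
force: [-0.5, -0.1, -1.3]
width: 0.388
t 29.15 pos [0.4973 0.2908 0.1276] turn [-0.  0.  0.] shift mm [-503.5 -172.9   -2.4] w 0.388
capacitor 0.85 [250. 251.  66.  97.] z90 0.166 box [498.2 291.3] [30. 33.] long axis deg 115.5
```

View pics/w15.png

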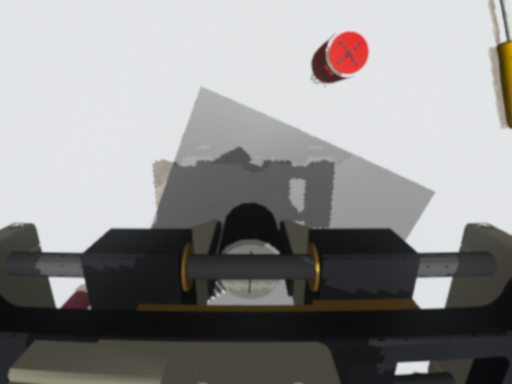

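```bash
python3 -m pendant '[[[-0.0503,-0.0173,0],[0,0,0],0.025],[[-0.0503,-0.0173,0],[0,0,0],0.025],[[-0.0503,-0.0173,0],[0,0,0],0.025],[[-0.0503,-0.0173,0],[0,0,0],0.025],[[-0.0503,-0.0173,0],[0,0,0],0.025],[[-0.0503,-0.0173,0],[0,0,0],0.025],[[-0.0503,-0.0173,0],[0,0,0],0.025],[[-0.0503,-0.0173,0],[0,0,0],0.025],[[-0.0503,-0.0173,0],[0,0,0],0.025],[[-0.0503,-0.0173,0],[0,0,0],0.025]]'
python3 -m pendant '[[[0,0,0],[0,0,0],0.025],[[0,0,0],[0,0,0],0.025]]'
python3 - <<'E'
from h import *
plan(.507,-.2415,.023,np.radians(110))
st,im,d=snap('wrist','w16')
measure('wrist',st,d,["capacitor","round_dish"])
E
```

```text
clock: 30.5
position: [0.5065, -0.2422, 0.1271]
ee_rot: [-1.8, -2.573, 0.0]
force: [1.1, 0.5, -0.7]
width: 0.386
clock: 30.75
position: [0.5068, -0.2397, 0.1273]
ee_rot: [-1.8, -2.572, -0.001]
force: [0.2, -0.1, -0.5]
width: 0.384
t 30.75 pos [ 0.5068 -0.2397  0.1273] turn [-0.  -0.1  0. ] shift mm [ -1.8  -0.4 104.3] w 0.384
capacitor 0.64 [251. 251.  66. 100.] z90 0.166 box [ 507.5 -239.1] [31. 33.] long axis deg 114.5
round_dish 0.73 [249. 184.  61.  57.] z90 0.014 box [ 504.5 -237.5] [57. 64.] long axis deg 21.4
```

View pics/w16.png

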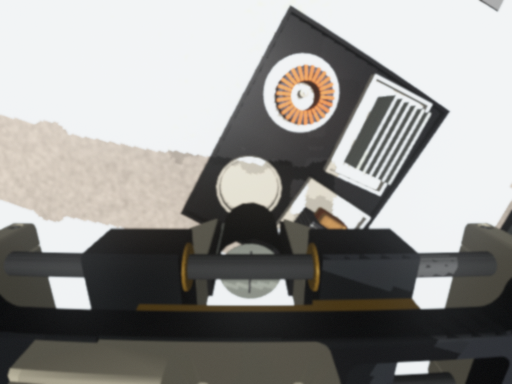

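```bash
python3 -m pendant '[[[-0.002,0,0.035],[0,0,0],0.025],[[0,0,0.035],[0,0,0],0.025],[[0,0,0.02],[0,0,0],0.025],[[0,0,0.011],[0,0,0],0.025],[[0,0,0],[0,0,0],0.025],[[0,0,0],[0,0,0],0.025]]'
```

```text
clock: 31.65
position: [0.5087, -0.2425, 0.0282]
ee_rot: [1.8, 2.573, 0.001]
force: [0.8, -0.5, -0.0]
width: 0.389
```

```bash
python3 -m pendant '[[[0,0,0.004],[0,0,0],0.025],[[0,0,0],[0,0,0],0.025],[[0,0,0],[0,0,0],0.025]]'
```

```text
clock: 32.02
position: [0.508, -0.2425, 0.0234]
ee_rot: [1.801, 2.574, -0.0]
force: [0.1, 0.3, -1.1]
width: 0.388
```

```bash
python3 -m pendant '[[[0,0,0.0007],[0,0,0],0.025],[[0,0,0],[0,0,0],0.04],[[0,0,0],[0,0,0],0.048],[[0,0,0],[0,0,0],0.048],[[0,0,0],[0,0,0],0.048],[[0,0,-0.03],[0,0,0],0.048],[[0,0,-0.04],[0,0,0],0.048],[[0,0,-0.05],[0,0,0],0.048],[[0,0,-0.04],[0,0,0],0.048]]'
python3 -m pendant '[[[-0.04,0,0],[0,0,0],0.048],[[0,0,0],[0,0,0],0.048],[[0,0,0],[0,0,0],0.048]]'
python3 - <<'E'
from h import *
st,im,d=snap('wrist','w17')
measure('wrist',st,d,["capacitor","transformer","heatsink","choke","round_dish","square_dish","long_dish","peg_dish"])
st,im,d=snap('top','t2')
measure('top',st,d,["small_capacitor","short_heatsink"])
E
```

```text
clock: 33.15
position: [0.5081, -0.2423, 0.1845]
ee_rot: [1.8, 2.573, 0.0]
force: [1.0, 0.1, 0.7]
width: 0.521
clock: 33.52
position: [0.5213, -0.2795, 0.1821]
ee_rot: [-1.801, -2.573, -0.0]
force: [-0.7, 0.6, 0.3]
width: 0.522
capacitor 0.63 [249. 146.  34.  36.] z90 0.062 box [ 508.1 -243.1] [30. 30.] long axis deg 143.9
transformer 0.82 [314. 181.  52.  50.] z90 0.049 box [ 590.7 -255.2] [30. 50.] long axis deg 166.8
heatsink 0.58 [369.  92.  69.  79.] z90 0.042 box [ 607.3 -150.8] [37. 70.] long axis deg 86.3
choke 0.67 [297.  54.  52.  52.] z90 0.034 box [ 522.3 -141.6] [49. 50.] long axis deg 57.1
choke 0.37 [248. 139.  56.  58.] z90 0.014 box [ 505.9 -241.3] [64. 64.] long axis deg 110.1
round_dish 0.91 [248. 139.  53.  56.] z90 0.014 box [ 506.  -241.8] [64. 64.] long axis deg 155.9
square_dish 0.85 [309. 175.  90.  85.] z90 0.014 box [ 590.5 -256.8] [79. 79.] long axis deg 167.3
square_dish 0.36 [369.  93.  70.  77.] z90 0.042 box [ 607.4 -150.7] [37. 70.] long axis deg 86.2
long_dish 0.61 [360.  89.  90. 105.] z90 0.014 box [ 605.2 -150. ] [ 62. 100.] long axis deg 86.7
peg_dish 0.64 [294.  56.  65.  68.] z90 0.008 box [ 521.2 -139. ] [71. 71.] long axis deg 22.4
small_capacitor 0.58 [248. 250.  10.   8.] z90 0.040 box [353.7  80.5] [16. 19.] long axis deg 46.2
small_capacitor 0.52 [291. 219.  10.  17.] z90 0.039 box [435.4 -29.1] [20. 20.] long axis deg 178.1
small_capacitor 0.42 [251. 198.  10.  12.] z90 0.041 box [483.2  78.3] [18. 23.] long axis deg 1.0
short_heatsink 0.74 [209. 197.  16.  21.] z90 0.040 box [484.8 186.4] [37. 43.] long axis deg 144.4
```

View pics/w17.png

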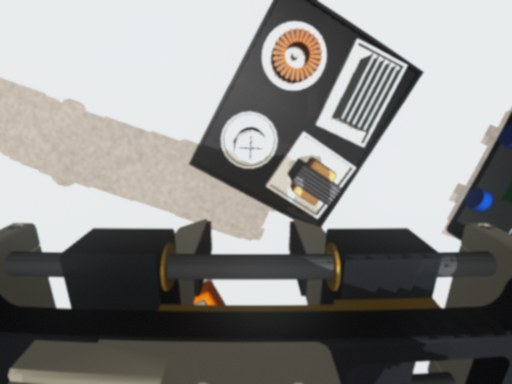

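View pics/t2.png

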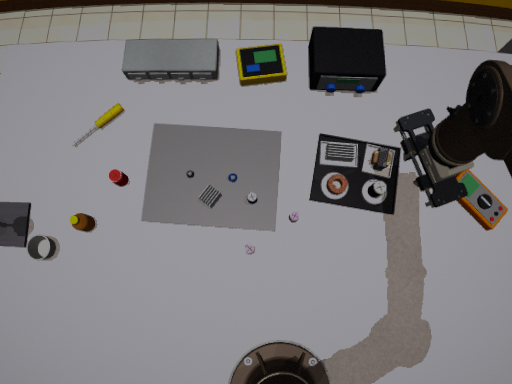

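All four parts are in their dishes, within about 3 mm of centre and with the top heights I expected. The small capacitor and short heat sink haven't moved, and the gripper is clear, so I'm handing in.

```bash
python3 -c "
from cell import arm
print(arm.sign_off(), arm.observe()['clock'])"
```

```text
the job is handed in; nothing more can be done
the job is handed in; nothing more can be done
```

All four parts are in their own dishes, and I handed the job in at about 34 s on the robot's clock, against the 112 s limit. `sign_off()` gives no verdict, so this rests on my last pictures.

| Part | Dish | Offset from dish centre | Allowed |
|---|---|---|---|
| Large capacitor | round | about 2.5 mm | 14 mm |
| Transformer | square | about 2 mm | 20 mm |
| Long heat sink, fins up | oblong | about 2 mm | 18 mm |
| Ring choke, peg visible in its hole | peg plate | about 3 mm | 12 mm |

- **Heights:** each part's top measured 0 to 2 mm above what sitting on the dish floor would give. That is within the error seen before the parts were moved. I did not measure tilt directly.
- **Parts to leave:** the small capacitor and the short heat sink measured within about 1 mm of where they started, both upright. I left the red and pink look-alikes alone.
- **Clear of the tray:** the gripper was raised and clear of everything when I handed in.
- **Checks that disagreed:** one rough estimate of the peg position, picked by eye from a picture, was about 8 mm off the plate's fitted centre. I used the fitted centre, and the choke went down over the peg without resistance. The networks also gave some wrong labels, such as the pink can as a small capacitor and the red can as a capacitor, and I ruled those out from the pictures.

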